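# Shut the air cock, unclip the filter cartridge and stand it in the service tray

## Task

Take the filter cartridge out of the bench air unit for service: first turn the air valve fully shut, so that its lever stands across the pipe against its stop. Then pinch the cartridge's two side release buttons together, lift it out of its dock by them, set it down gently and upright inside the shallow undivided tray, and let go. Leave the valve shut and the other things on the bench where they are.

Things in the scene. Friction and masses are not known exactly. Their poses are not given: they have to be found in the camera images.
- valve (a joint): the air valve's steel lever; joint value in rad: 0 = shut (lever across the pipe, hard stop), 1.571 = open (lever along the pipe, hard stop). Starts well open, between 0.9 and 1.57. Turning resistance 0.2 N m plus a little damping; it stays where left. Seen from above, closing turns it counter-clockwise (about +z) by as much as the joint reads
- valve_axis (a point): on the valve's vertical turning axis at the lever's mid-height, 105 mm above the bench. Axes as unit: +y is the lever's direction when open (along the pipe, away from the dock), -x its direction when shut; z up. Below the lever the brass valve body and copper pipe end 64 mm above the bench, but for a 22 mm thick stem at the axis
- lever_grip (a point): on the lever's centre line, 70 mm from the turning axis, at mid-height of the bar (105 mm above the bench). The bar is 16 mm wide, 14 mm high and reaches 106 mm from the axis; pinch it from above across its width or push its side. The point's x axis points along the bar towards the turning axis, y across it
- unit: the air unit, fixed to the bench: grey base plate 120 mm (x) by 300 mm (y); origin under its centre at the bench top. Valve axis at y = +85 mm, dock at y = -80 mm, copper pipe along y between them
- dock (a point): centre of the dock's inner floor, 20 mm above the bench, where the cartridge's underside stands. Aluminium well 84 x 84 mm outside, its rim 63 mm above the bench; it holds the cartridge by two inward lips. Same axes as valve_axis
- cartridge_mid (a point): centre of the filter cartridge, half-way up: white plastic block 60 mm along its x, 36 mm along its y, 100 mm tall (z), about 0.3 kg. Two black ribbed buttons stand out of its +y and -y sides: faces 30 mm wide, 26 mm tall, centred 28 mm above this point, 62 mm apart over both when free, 48 mm when fully pressed
- button_a (a joint): travel of the button on the cartridge's +y side, m: 0 = out, 0.007 = fully pressed; sprung, 3 N to start and 7.2 N fully pressed
- button_b (a joint): travel of the button on the -y side, m, as button_a
- tray: the service tray: shallow undivided open steel tray, 180 mm (its x) by 140 mm (its y), 26 mm high, walls 4 mm; origin under its centre, at the bench top; its inner floor is 4 to 5 mm higher. Lies left or right of the unit
- parts_bin: bystander: grey plastic bin with cross dividers, 170 x 130 x 55 mm high, loose; origin under its centre. Lies on the side opposite to the tray
- screwdriver: bystander: screwdriver 180 mm long lying flat; origin under its middle
- spool: bystander: lying filament spool, diameter 140 mm, 56 mm high; origin under its centre
- glue: bystander: standing glue bottle, diameter 44 mm, 120 mm high; origin under its centre
- coffee: bystander: lidded paper coffee cup, diameter 82 mm, 106 mm high; origin under its centre
- gear: bystander: white printed gear lying flat, diameter 90 mm, 26 mm high; origin under its centre
- cartridge: the same cartridge; origin at the centre of its underside, 50 mm below cartridge_mid. At the start it is latched in the dock, bottom 43 mm deep in the well, and comes out straight up only while both buttons are pressed at least 5 mm each; pulling alone does not release it. Low on its sides the buttons carry barbs, 60 mm over both when free, 21 mm below cartridge_mid
Mind the look-alikes: they are no part of the job. Leave any red look-alike of the cartridge alone.

How it is judged (in metres and radians):
On the way, in this order (a step that is already met when the one before it is completed fails the run):
1. the valve is turned shut, lever across the pipe (within 5 degrees of the stop), the cartridge still latched in its dock (value of joint valve below 0.087 rad and z of cartridge_mid in the frame of dock below 0.058 m), for 0.2 s.
2. the cartridge is lifted clear of the dock with both release buttons pressed in (4 mm or more) and the valve shut (z of cartridge_mid in the frame of dock above 0.105 m and value of joint each of button_a, button_b above 0.004 m and value of joint valve below 0.087 rad), for 0.1 s.
At the end, for the whole second after the job is handed in: the valve is within 5 degrees of its shut stop; the cartridge stands upright (within 0.1 rad), at rest and released (buttons out), on the floor of the tray, its centre within 70 mm (along the tray) and 50 mm (across) of the tray's centre (value of joint valve below 0.087 rad and x of cartridge_mid in the frame of tray between -0.07 and 0.07 m and y of cartridge_mid in the frame of tray between -0.05 and 0.05 m and z of cartridge_mid in the frame of tray between 0.048 and 0.062 m and angle between cartridge_mid's own z axis and vertical below 0.1 rad and angle between tray's own z axis and vertical below 0.05 rad and value of joint each of button_a, button_b below 0.002 m and linear speed of cartridge below 0.02 m/s); the robot touches nothing.
It fails at once if the cartridge is drawn out of the dock while the valve is not shut (z of cartridge_mid in the frame of dock above 0.07 m and value of joint valve above 0.13 rad).
It fails at once if the cartridge is let go more than 12 mm above the tray's floor (z of cartridge_mid in the frame of tray above 0.067 m and horizontal distance between cartridge_mid and dock above 0.06 m and contact force between the fingers and cartridge below 0.2 N).
It fails at once if the cartridge is banged into the tray (over 60 N) (contact force between cartridge and tray above 60 N).
It fails at once if another thing on the bench is moved by more than 30 mm (distance of any of parts_bin, screwdriver, spool, glue, coffee, gear from where it was at the start of the episode above 0.03 m).
It also fails if it takes over 64 s, if anything falls off the work surface, if the arm or the gripper's body presses on something with over 40 N, if the wrist force passes 120 N, or if a joint passes its speed limit or range.

## Robot

A 6-joint arm with a two-finger parallel gripper is mounted at the origin on the work surface. World frame = base frame: x ahead of the robot, y to its left, z up, the work surface at z = 0. Lengths are in m, angles in degrees, forces in N, time in s.
With the tool pointing down it reaches from about 0.4 to 0.825 m from the base axis. Payload 7 kg.
Tool frame: the origin (TCP) lies midway between the tips of the shut fingers; the grasp point (between the pads) lies 19 mm behind it; z points along the fingers, y is the line along which they close (so a half turn about z gives the same grasp; the last joint's range is limited). The gripper opens to 88 mm and grips with 3 to 60 N. Pads are 19 mm wide; open, the fingers measure 130 mm over their backs; the gripper's body (78 mm by 193 mm) begins 47 mm behind the grasp point.
Start: joints at [-49.612, 20.546, 0.682, 0, -70.136, -16.507], TCP at [0.273, -0.617, 0.227] pointing down, gripper open.
Joint ranges: [-176.03, 176.03], [-82.01, 121.73], [-58.28, 71.71], [-173.87, 95.51], [-174.79, -0.11], [-173.66, 173.66]. Speed limits (degrees/s): [136.94, 136.94, 172.46, 180, 180, 180].

## Interface

Orientations are given as [roll, pitch, yaw] about the fixed x, y, z axes, in that order (R = Rz(yaw) Ry(pitch) Rx(roll)).
In Python, from plant import r gives the robot as it stands. The module is installed in compiled form; this text tells all that it offers.
- The arm moves only by the tool play_rows, never from a script. Its argument "rows" is a list of rows, each an object with "slide": the shift along the tool's x, y, z as a fraction of full scale, a list of three; "delta_rot": the turn, a rotation vector about the tool's x, y, z as a fraction of full scale, a list of three; "fingers": the opening, from -1 (shut) to 1 (fully open). In form: [{"slide": [x, y, z], "delta_rot": [rx, ry, rz], "fingers": fingers}, ...]. A call has 1 to 8 rows; each row shifts and turns the commanded pose from where the row before left it, along the tool's axes as they then stand; what a row does not reach is not made up. Full scale, the value 1, is 0.15 m for a shift and 0.08 rad for a turn. A row lasts 1/8 s, in which the tool goes at most 62.5 mm and 10.7 degrees, less where a joint would pass 70% of its speed; a pose out of reach is approached as far as the arm can. A call with a number of a shift or a turn outside -1 to 1 is refused whole. A call with a gripper value outside its range is refused whole. The fingers move at their own pace and stop on an object; "squeeze" is the grip in N (left out, the last holds). Time passes only in rows, so rows that do not move let the fingers close. It gives the time, the measured TCP pose, the force, the opening and the grip force at its end, in the units of the state.
- r.get_state(): the state, without advancing time (a new reading comes with each control period).
- r.capture(name): name is "side" or "top"; returns a dict with "image" (384x512x3 uint8, blue, green, red), "fx", "fy", "cx", "cy" (pixels), "R" (3x3) and "t" (3): a world point X has camera coordinates R X + t. Camera axes: x right, y down, z forward; pixel columns grow to the right and rows downward; lengths in m; the calibration is good to about 2 mm. A picture is of the moment at which its call begins. There is no depth.
- r.close_job(): hands the job in; it is judged then, once.
The state is a dict: "time_s": time; "joints": joint angles; "qd": joint speeds; "joint_torque": joint torques, N m; "tcp_pos": TCP position; "eef_rot": TCP orientation; "contact_force": force on the tool from outside, world axes, zero at the start; "moment": the same for the moment, N m; "gripper_width": finger opening in m; "gripper_force": force on a finger pad.
Only numpy, scipy, OpenCV 4.12 (cv2) and the standard library are available. Lean on these libraries where they do the work, as an engineer would, in place of code of your own. Each camera call takes 0.05 s, during which the arm holds its last target. There are 200 camera calls.

## Working session

There is one attempt and no reset: what is moved stays moved. The work goes in short steps, Python scripts to look and compute and a tool call to move; the robot and the scene stay as the last step left them, time stands still between calls to the robot, and variables do not carry over. Pictures are saved under pics/ and viewed, at most 10 in all, crops included, and the job is handed in when it is done.

Besides the shell and the picture viewer there is one more tool, called after "Request:" by a JSON object that holds its "method" and its "body", one argument or row to a line. play_rows: Moves the arm, as the interface text tells. Shift numbers are shares of 0.15 m and turn numbers shares of 0.08 rad, none past 1 either way. Its arguments: {"type":"object","properties":{"rows":{"type":"array"},"squeeze":{"type":"number"}},"required":["rows"]}

```bash
mkdir -p pics; python3 - <<'E'
from plant import r
import cv2,pickle
d={}
for n in("top","side"):
    c=r.capture(n);d[n]=c;cv2.imwrite(f"pics/{n}0.png",c["image"])
    print(n,c["fx"],c["fy"],c["cx"],c["cy"],c["R"],c["t"])
pickle.dump(d,open("cap0.pkl","wb"))
print(r.get_state())
E
```

```text
top 390.09458317140684 390.09458317140684 257.8103554368989 189.78599966578633 [[ 0.02729187 -0.99960415  0.00683371]
 [-0.9972194  -0.02769972 -0.06918237]
 [ 0.06934427 -0.00492659 -0.99758062]] [0.01406202 0.59576209 1.14633467]
side 448.32745993996207 448.32745993996207 254.52178554981262 200.5034012473405 [[-0.95733152 -0.28851482  0.01659995]
 [-0.22571538  0.71061281 -0.66639478]
 [ 0.18046864 -0.64170759 -0.74541427]] [0.59727509 0.1787983  1.10708166]
{'time_s': 0.1, 'joints': array([-4.96130278e+01,  2.05878708e+01,  6.37751563e-01, -1.59219325e-02,
       -7.01357188e+01, -1.65083129e+01]), 'qd': array([ 0.04609014, -0.00687793,  0.09227578, -0.05695054, -0.00211969,
        0.02690388]), 'joint_torque': array([ 2.14809631e-06, -5.84163487e+01,  2.93754923e+01,  7.01549470e+00,
        1.02858403e-02, -4.50492473e-05]), 'tcp_pos': array([ 0.27303932, -0.61682744,  0.22570633]), 'eef_rot': array([ 1.79913447e+02, -1.00419392e-02, -1.56126754e+02]), 'contact_force': array([-0.29252699, -0.48314402, -0.18254909]), 'moment': array([-0.00037532, -0.07054381, -0.01102742]), 'gripper_force': 0.0, 'gripper_width': 0.08778274071124523}
```

View pics/top0.png

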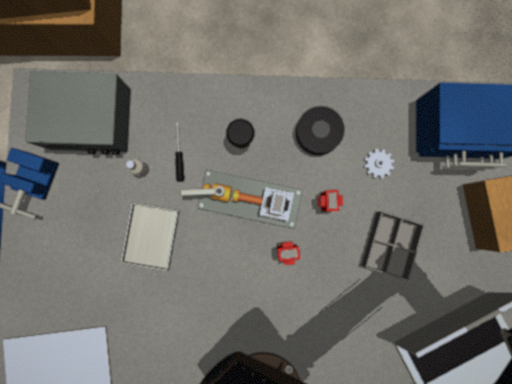

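View pics/side0.png

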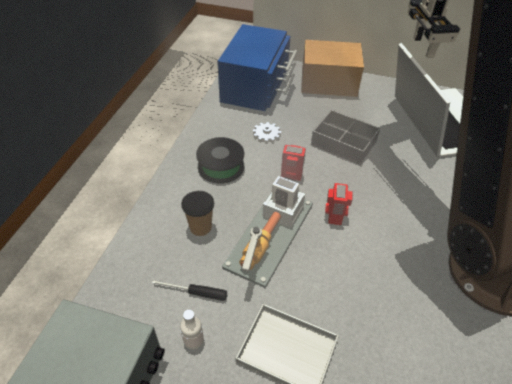

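The top view shows the cartridge (white, in the dock) at (278,204) and red look-alikes at (331,201) and (288,253). The lever runs from (222,190) to (183,195). The cream undivided tray is at (150,237), and the divided bin, another look-alike, is at (391,244). I choose the white docked block and the cream tray, and will check both in one close crop.

```bash
cat > h.py <<'E'
import numpy as np,cv2
def ray(c,uv,z):
    R=np.array(c["R"]);t=np.array(c["t"]);d=R.T@np.array([(uv[0]-c["cx"])/c["fx"],(uv[1]-c["cy"])/c["fy"],1]);o=-R.T@t
    return o+d*(z-o[2])/d[2]
def proj(c,X):
    p=np.array(c["R"])@X+np.array(c["t"]);return np.array([c["fx"]*p[0]/p[2]+c["cx"],c["fy"]*p[1]/p[2]+c["cy"]])
def tri(c1,p1,c2,p2):
    P=[np.diag([1,1,1.])@np.c_[c["R"],c["t"]] for c in(c1,c2)]
    n=[np.array([(p[0]-c["cx"])/c["fx"],(p[1]-c["cy"])/c["fy"]],float).reshape(2,1) for c,p in((c1,p1),(c2,p2))]
    X=cv2.triangulatePoints(P[0],P[1],n[0],n[1]).ravel();return X[:3]/X[3]
E
python3 - <<'E'
import pickle,cv2,numpy as np
from h import *
d=pickle.load(open("cap0.pkl","rb"))
t=d["top"]["image"];s=d["side"]["image"]
a=cv2.resize(t[160:235,175:310],None,fx=5.8,fy=5.8,interpolation=cv2.INTER_CUBIC)[:, :784]
b=cv2.resize(s[170:285,215:320],None,fx=5.2,fy=5.2,interpolation=cv2.INTER_CUBIC)
cv2.imwrite("pics/ct.png",a);cv2.imwrite("pics/cs.png",b)
for n,(x,y) in dict(tray=(150,237),plate=(250,212),plate2=(232,183),lever=(200,193),bench=(250,250),cart=(278,204),well=(264,212)).items(): print(n,t[y,x],cv2.cvtColor(t,cv2.COLOR_BGR2HSV)[y,x])
hsv=cv2.cvtColor(t,cv2.COLOR_BGR2HSV)
tr=cv2.inRange(t[195:280,115:190],(130,140,140),(255,255,255))
c=max(cv2.findContours(tr,0,1)[0],key=cv2.contourArea)+np.array([115,195])
bx=cv2.minAreaRect(c);print(bx);print([ray(d["top"],p,0.02).round(3) for p in cv2.boxPoints(bx)])
E
```

```text
tray [165 178 180] [ 26  21 180]
plate [123 133 125] [ 54  19 133]
plate2 [120 130 125] [ 45  20 130]
lever [169 181 177] [ 40  17 181]
bench [122 128 130] [ 23  16 130]
cart [139 145 151] [ 15  20 151]
well [196 186 179] [108  22 196]
((150.72402954101562, 235.23614501953125), (43.7696418762207, 58.70675277709961), 9.637537956237793)
[array([0.375, 0.419, 0.02 ]), array([0.547, 0.398, 0.02 ]), array([0.528, 0.269, 0.02 ]), array([0.357, 0.291, 0.02 ])]
```

View pics/ct.png

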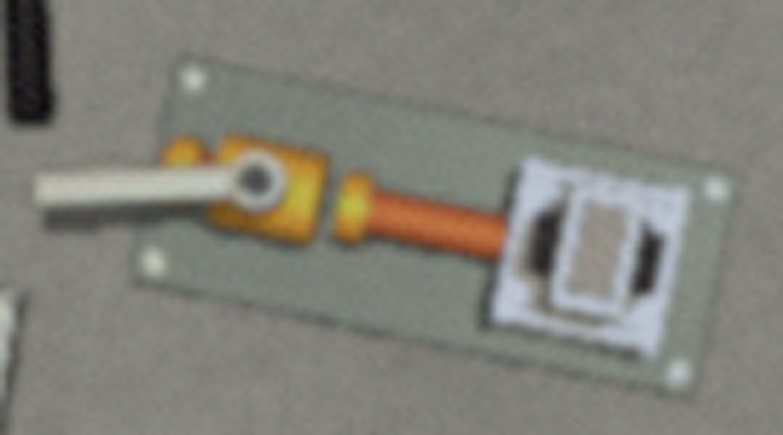

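View pics/cs.png

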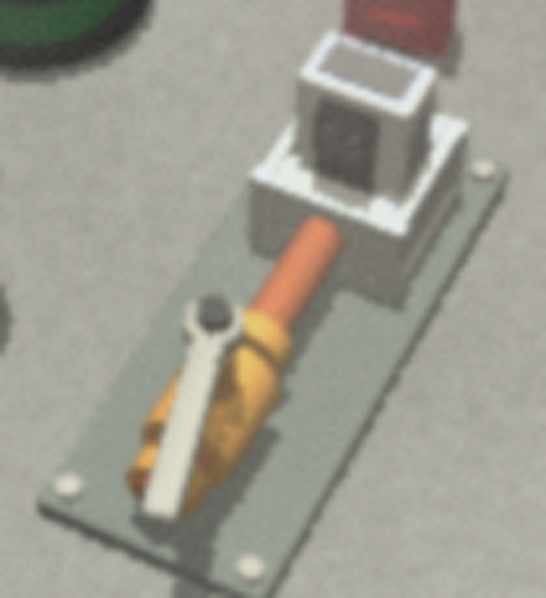

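The crops show the white cartridge in the well, top face centred near (597,248) in the top crop, with black buttons either side along the pipe. The lever runs from the knob at (258,180) to its end at (37,190), and plate screws sit at (193,80), (716,188), (679,373) and (153,263).

```bash
python3 - <<'E'
import pickle
from h import *
d=pickle.load(open("cap0.pkl","rb"));T,S=d["top"],d["side"]
ct=lambda x,y:((x+.5)/5.8-.5+175,(y+.5)/5.8-.5+160)
cs=lambda x,y:((x+.5)/5.2-.5+215,(y+.5)/5.2-.5+170)
np.set_printoptions(precision=4,suppress=True)
sc=[ray(T,ct(*p),.012) for p in((193,80),(716,188),(679,373),(153,263))]
print("screws",sc,"centre",np.mean(sc,0))
e=(sc[0]-sc[1]+sc[3]-sc[2])/2;yaw=np.arctan2(e[1],e[0]);print("unit y dir",np.degrees(yaw),np.linalg.norm(e))
w=[ray(T,ct(*p),.063) for p in((525,158),(690,187),(658,355),(492,322))];print("well",np.mean(w,0),np.linalg.norm(w[0]-w[1]),np.linalg.norm(w[1]-w[2]))
k=[ray(T,ct(*p),.12) for p in((570,183),(640,195),(625,312),(552,300))];print("cart",np.mean(k,0),np.linalg.norm(k[0]-k[1]),np.linalg.norm(k[1]-k[2]))
ks=[ray(S,cs(*p),.12) for p in((332,33),(438,70),(410,112),(298,80))];print("cart side",np.mean(ks,0))
u=e/np.linalg.norm(e)
print("from well: valve",np.mean(w,0)+.165*u,"from plate",np.mean(sc,0)+.085*u, "dock from plate",np.mean(sc,0)-.08*u)
print("valve",ray(T,ct(258,180),.118),ray(S,cs(213,313),.118),tri(T,ct(258,180),S,cs(213,313)))
le=ray(T,ct(37,190),.112);print("lever end",le,ray(S,cs(160,508),.112)); 
v=le-ray(T,ct(258,185),.112);print("lever dir",np.degrees(np.arctan2(v[1],v[0])),np.linalg.norm(v))
for p in((.375,.419),):pass
g=cv2.inRange(S["image"][300:384,230:345],(150,160,160),(255,255,255))
m=max(cv2.findContours(g,0,1)[0],key=cv2.contourArea)+np.array([230,300]);b=cv2.minAreaRect(m);print("tray side",b,ray(S,b[0],.01),"top",ray(T,(150.7,235.2),.01))
E
```

```text
screws [array([0.6412, 0.1825, 0.012 ]), array([ 0.5924, -0.091 ,  0.012 ]), array([ 0.4961, -0.0738,  0.012 ]), array([0.5454, 0.1998, 0.012 ])] centre [0.5688 0.0544 0.012 ]
unit y dir 79.8344073468623 0.2778980175774211
well [ 0.5539 -0.0242  0.063 ] 0.0832713800437006 0.08484500696976478
cart [ 0.5557 -0.0237  0.12  ] 0.03349084222988518 0.05556849172069466
cart side [ 0.5511 -0.0237  0.12  ]
from well: valve [0.583  0.1382 0.063 ] from plate [0.5838 0.1381 0.012 ] dock from plate [ 0.5547 -0.0244  0.012 ]
valve [0.5831 0.1369 0.118 ] [0.5816 0.1389 0.118 ] [0.5827 0.1371 0.1155]
lever end [0.5759 0.2421 0.112 ] [0.5743 0.2399 0.112 ]
lever dir 92.88920790667966 0.10478463195145125
tray side ((286.9999694824219, 341.4999694824219), (82.99998474121094, 113.99998474121094), 90.0) [0.4513 0.3301 0.01  ] top [0.451  0.3467 0.01  ]
```

Measured: valve axis (0.583, 0.1375), lever direction 92.9° (joint about 1.34, shut at 169.8°). Dock is at (0.5545, -0.024), unit yaw -10.2°, tray centre (0.451, 0.346). Sizes match what was given. Moving now.

Request:
{"method": "play_rows", "body": {
  "rows": [
    {"slide": [0,0,-0.3],"delta_rot": [0,0,0],"fingers": 1},
    {"slide": [0,0,-0.3],"delta_rot": [0,0,0],"fingers": 1},
    {"slide": [-0.27,0.28,0],"delta_rot": [0,0,0],"fingers": 1},
    {"slide": [-0.27,0.28,0],"delta_rot": [0,0,0],"fingers": 1},
    {"slide": [-0.27,0.28,0],"delta_rot": [0,0,0],"fingers": 1},
    {"slide": [-0.27,0.28,0],"delta_rot": [0,0,0],"fingers": 1},
    {"slide": [-0.27,0.28,0],"delta_rot": [0,0,0],"fingers": 1},
    {"slide": [-0.27,0.28,0],"delta_rot": [0,0,0],"fingers": 1}
  ],
  "squeeze": 15
}}

```text
time_s: 1.1
tcp_pos: [0.3935, -0.2865, 0.3164]
eef_rot: [180.0, 0.0, -156.1]
contact_force: [0.6, 0.1, 0.2]
gripper_width: 0.0877
gripper_force: 0.0
```

Request:
{"method": "play_rows", "body": {
  "rows": [
    {"slide": [-0.27,0.28,0],"delta_rot": [0,0,0],"fingers": 1},
    {"slide": [-0.27,0.28,0],"delta_rot": [0,0,0],"fingers": 1},
    {"slide": [-0.27,0.28,0],"delta_rot": [0,0,0],"fingers": 1},
    {"slide": [-0.27,0.28,0],"delta_rot": [0,0,0],"fingers": 1},
    {"slide": [-0.27,0.28,0],"delta_rot": [0,0,0],"fingers": 1},
    {"slide": [-0.27,0.28,0],"delta_rot": [0,0,0],"fingers": 1},
    {"slide": [-0.27,0.28,0],"delta_rot": [0,0,0],"fingers": 1},
    {"slide": [-0.27,0.28,0],"delta_rot": [0,0,0],"fingers": 1}
  ]
}}

```text
time_s: 2.1
tcp_pos: [0.5538, 0.1519, 0.3164]
eef_rot: [180.0, -0.0, -156.1]
contact_force: [1.4, -0.9, -0.6]
gripper_width: 0.0877
gripper_force: 0.0
```

Request:
{"method": "play_rows", "body": {
  "rows": [
    {"slide": [-0.27,0.28,0],"delta_rot": [0,0,0],"fingers": 1},
    {"slide": [0,0,0],"delta_rot": [0,0,-1],"fingers": 1},
    {"slide": [0,0,0],"delta_rot": [0,0,-1],"fingers": 1},
    {"slide": [0,0,0],"delta_rot": [0,0,-1],"fingers": 1},
    {"slide": [0,0,0],"delta_rot": [0,0,-1],"fingers": 1},
    {"slide": [0,0,0],"delta_rot": [0,0,-1],"fingers": 1},
    {"slide": [0,0,0],"delta_rot": [0,0,-1],"fingers": 1},
    {"slide": [0,0,0],"delta_rot": [0,0,-1],"fingers": 1}
  ]
}}

```text
time_s: 3.1
tcp_pos: [0.5735, 0.2047, 0.3161]
eef_rot: [180.0, -0.0, -123.9]
contact_force: [0.0, -0.2, 0.7]
gripper_width: 0.0879
gripper_force: 0.0
```

Request:
{"method": "play_rows", "body": {
  "rows": [
    {"slide": [0,0,0],"delta_rot": [0,0,-1],"fingers": 1},
    {"slide": [0,0,0],"delta_rot": [0,0,-1],"fingers": 1},
    {"slide": [0,0,0],"delta_rot": [0,0,-1],"fingers": 1},
    {"slide": [0,0,0],"delta_rot": [0,0,-1],"fingers": 1},
    {"slide": [0,0,0],"delta_rot": [0,0,-1],"fingers": 1},
    {"slide": [0,0,0],"delta_rot": [0,0,-1],"fingers": 1},
    {"slide": [0,0,0],"delta_rot": [0,0,-1],"fingers": 1},
    {"slide": [0,0,0],"delta_rot": [0,0,-1],"fingers": 1}
  ]
}}

```text
time_s: 4.1
tcp_pos: [0.5734, 0.2047, 0.3161]
eef_rot: [180.0, -0.0, -87.2]
contact_force: [0.9, -0.4, -0.3]
gripper_width: 0.0878
gripper_force: 0.0
```

```bash
cat > go.py <<'E'
import sys,numpy as np
from plant import r
s=r.get_state();p=s["tcp_pos"];e=s["eef_rot"];y=np.radians(e[2])
print(s["time_s"],p.round(4),e.round(2),"F",s["contact_force"].round(1),"w",round(s["gripper_width"],4),"g",round(s["gripper_force"],1),"j",s["joints"].round(1))
if len(sys.argv)>3:
    d=np.array(list(map(float,sys.argv[1:4])))-p
    print("slide total",np.round(np.array([d[0]*np.cos(y)+d[1]*np.sin(y),d[0]*np.sin(y)-d[1]*np.cos(y),-d[2]])/.15,3))
if len(sys.argv)>4: print("rz total",round(-np.radians(float(sys.argv[4])-e[2])/.08,2))
E
python3 go.py .579 .207 .086 -87
```

```text
4.1 [0.5734 0.2047 0.3161] [ 1.7995e+02 -2.0000e-02 -8.7210e+01] F [ 0.9 -0.4 -0.3] w 0.0878 g 0.0 j [ 38.   11.9   0.3  -0.  -78.4 -35.2]
slide total [-0.013 -0.038  1.534]
rz total -0.05
```

Request:
{"method": "play_rows", "body": {
  "rows": [
    {"slide": [-0.013,-0.038,0.35],"delta_rot": [0,0,0],"fingers": 1},
    {"slide": [0,0,0.35],"delta_rot": [0,0,0],"fingers": 1},
    {"slide": [0,0,0.35],"delta_rot": [0,0,0],"fingers": 1},
    {"slide": [0,0,0.3],"delta_rot": [0,0,0],"fingers": 1},
    {"slide": [0,0,0.18],"delta_rot": [0,0,0],"fingers": 1},
    {"slide": [0,0,0],"delta_rot": [0,0,0],"fingers": -1},
    {"slide": [0,0,0],"delta_rot": [0,0,0],"fingers": -1},
    {"slide": [0,0,0],"delta_rot": [0,0,0],"fingers": -1}
  ]
}}

```text
time_s: 5.1
tcp_pos: [0.5801, 0.2076, 0.0888]
eef_rot: [-179.9, 0.1, -87.4]
contact_force: [1.1, 0.5, -0.6]
gripper_width: 0.0635
gripper_force: 0.0
```

Request:
{"method": "play_rows", "body": {
  "rows": [
    {"slide": [0,0,0],"delta_rot": [0,0,0],"fingers": -1},
    {"slide": [0,0,0],"delta_rot": [0,0,0],"fingers": -1},
    {"slide": [0,0,0],"delta_rot": [0,0,0],"fingers": -1}
  ]
}}

```text
time_s: 5.48
tcp_pos: [0.5793, 0.2071, 0.0873]
eef_rot: [-180.0, 0.0, -87.4]
contact_force: [-0.5, -0.4, 0.5]
gripper_width: 0.0334
gripper_force: 0.0
```

```bash
python3 go.py .579 .207 .086 -87; python3 -c "
from plant import r
import cv2
c=r.capture('side');cv2.imwrite('pics/s1.png',cv2.resize(c['image'][120:320,180:380],None,fx=3,fy=3))"
```

```text
5.475 [0.5793 0.2071 0.0873] [-1.7998e+02  1.0000e-02 -8.7360e+01] F [-0.5 -0.4  0.5] w 0.0334 g 0.0 j [ 37.8  21.9 -17.1  -0.  -51.  -35.2]
slide total [0.    0.002 0.009]
rz total -0.08
```

View pics/s1.png

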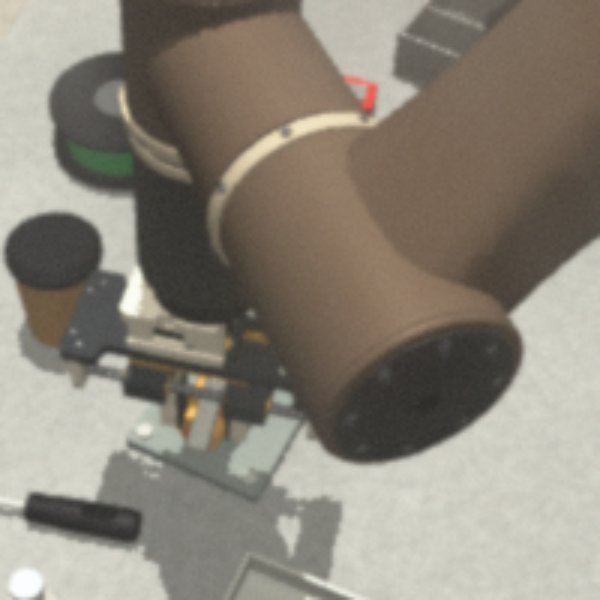

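The picture shows the lever between the two fingers at about (200,420) in the crop. I'll finish closing, then turn along the arc (70 mm radius).

Request:
{"method": "play_rows", "body": {
  "rows": [
    {"slide": [0,0,0],"delta_rot": [0,0,0],"fingers": -1},
    {"slide": [0,0,0],"delta_rot": [0,0,0],"fingers": -1},
    {"slide": [0,0,0],"delta_rot": [0,0,0],"fingers": -1},
    {"slide": [0.0015,0.0373,0],"delta_rot": [0,0,-1],"fingers": -1},
    {"slide": [0.0015,0.0373,0],"delta_rot": [0,0,-1],"fingers": -1},
    {"slide": [0.0015,0.0373,0],"delta_rot": [0,0,-1],"fingers": -1},
    {"slide": [0.0015,0.0373,0],"delta_rot": [0,0,-1],"fingers": -1}
  ]
}}

```text
time_s: 6.4
tcp_pos: [0.5579, 0.2024, 0.087]
eef_rot: [-179.9, -0.0, -68.9]
contact_force: [3.8, -0.1, -2.6]
gripper_width: 0.0157
gripper_force: 15.0
```

```bash
python3 go.py
```

```text
6.4 [0.5579 0.2024 0.087 ] [-1.7995e+02 -1.0000e-02 -6.8890e+01] F [ 3.8 -0.1 -2.6] w 0.0157 g 15.0 j [ 38.8  20.1 -20.    0.  -49.8 -17.7]
```

Request:
{"method": "play_rows", "body": {
  "rows": [
    {"slide": [0.0015,0.0373,0],"delta_rot": [0,0,-1],"fingers": -1},
    {"slide": [0.0015,0.0373,0],"delta_rot": [0,0,-1],"fingers": -1},
    {"slide": [0.0015,0.0373,0],"delta_rot": [0,0,-1],"fingers": -1},
    {"slide": [0.0015,0.0373,0],"delta_rot": [0,0,-1],"fingers": -1},
    {"slide": [0.0015,0.0373,0],"delta_rot": [0,0,-1],"fingers": -1},
    {"slide": [0.0015,0.0373,0],"delta_rot": [0,0,-1],"fingers": -1},
    {"slide": [0.0015,0.0373,0],"delta_rot": [0,0,-1],"fingers": -1},
    {"slide": [0.0015,0.0373,0],"delta_rot": [0,0,-1],"fingers": -1}
  ]
}}

```text
time_s: 7.4
tcp_pos: [0.5244, 0.1746, 0.0871]
eef_rot: [-179.9, -0.1, -32.2]
contact_force: [5.5, -1.3, -6.2]
gripper_width: 0.0159
gripper_force: 15.0
```

Request:
{"method": "play_rows", "body": {
  "rows": [
    {"slide": [0.0015,0.0373,0],"delta_rot": [0,0,-1],"fingers": -1},
    {"slide": [0.0015,0.0373,0],"delta_rot": [0,0,-1],"fingers": -1},
    {"slide": [0.0015,0.0373,0],"delta_rot": [0,0,-1],"fingers": -1},
    {"slide": [0.0012,0.03,0],"delta_rot": [0,0,-0.8],"fingers": -1},
    {"slide": [0,0,0],"delta_rot": [0,0,0],"fingers": -1}
  ]
}}

```text
time_s: 8.02
tcp_pos: [0.516, 0.1551, 0.0871]
eef_rot: [-179.9, -0.1, -14.9]
contact_force: [4.8, -1.3, -4.2]
gripper_width: 0.0158
gripper_force: 15.0
```

```bash
python3 go.py
```

```text
8.025 [0.516  0.1551 0.0871] [-1.7995e+02 -1.0000e-01 -1.4890e+01] F [ 4.8 -1.3 -4.2] w 0.0158 g 15.0 j [ 37.6  15.5 -27.    0.1 -47.4  37.5]
```

Request:
{"method": "play_rows", "body": {
  "rows": [
    {"slide": [0.0007,0.0187,0],"delta_rot": [0,0,-0.5],"fingers": -1},
    {"slide": [0.0007,0.0187,0],"delta_rot": [0,0,-0.5],"fingers": -1},
    {"slide": [0,0.015,0],"delta_rot": [0,0,-0.2],"fingers": -1},
    {"slide": [0,0,0],"delta_rot": [0,0,0],"fingers": -1}
  ]
}}

```text
time_s: 8.52
tcp_pos: [0.5152, 0.1501, 0.0871]
eef_rot: [-179.7, -0.2, -9.4]
contact_force: [4.0, 9.9, -8.8]
gripper_width: 0.0161
gripper_force: 15.1
```

```bash
python3 go.py
```

```text
8.525 [0.5152 0.1501 0.0871] [-179.71   -0.18   -9.45] F [ 4.   9.9 -8.8] w 0.0161 g 15.1 j [ 37.1  15.2 -27.4  -0.1 -47.1  43.5]
```

The stop is felt (+10 N in y) and the lever angle is 169.5°. Releasing and rising.

Request:
{"method": "play_rows", "body": {
  "rows": [
    {"slide": [0,-0.015,0],"delta_rot": [0,0,0],"fingers": 1},
    {"slide": [0,0,0],"delta_rot": [0,0,0],"fingers": 1},
    {"slide": [0,0,0],"delta_rot": [0,0,0],"fingers": 1},
    {"slide": [0,0,-0.3],"delta_rot": [0,0,0],"fingers": 1},
    {"slide": [0,0,-0.35],"delta_rot": [0,0,0],"fingers": 1},
    {"slide": [0,0,-0.35],"delta_rot": [0,0,0],"fingers": 1}
  ]
}}

```text
time_s: 9.28
tcp_pos: [0.5134, 0.1491, 0.2387]
eef_rot: [180.0, 0.0, -9.5]
contact_force: [1.8, 1.3, -0.7]
gripper_width: 0.0705
gripper_force: 0.0
```

```bash
python3 go.py .5545 -.0242 .22 -10.2; python3 - <<'E'
from plant import r
import cv2
c=r.capture('top');s=r.capture('side')
a=cv2.resize(c['image'][150:250,170:310],None,fx=5,fy=5)[:500,:400+300]
cv2.imwrite('pics/t2.png',cv2.resize(cv2.hconcat([c['image'][140:260,150:320],s['image'][140:260,180:350]]),None,fx=2.3,fy=2.3,interpolation=2))
E
```

```text
9.275 [0.5134 0.1491 0.2387] [ 1.7998e+02  1.0000e-02 -9.4600e+00] F [ 1.8  1.3 -0.7] w 0.0705 g 0.0 j [ 37.2   6.8 -15.9   0.  -67.3  43.3]
slide total [0.46  1.094 0.125]
rz total 0.16
```

View pics/t2.png

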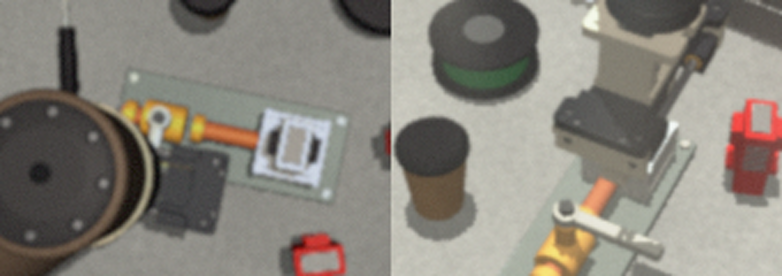

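The lever now stands across the pipe (crop (155,130)) and the cartridge is still docked. Moving above it and down.

Request:
{"method": "play_rows", "body": {
  "rows": [
    {"slide": [0.153,0.364,0],"delta_rot": [0,0,0.16],"fingers": 1},
    {"slide": [0.153,0.364,0],"delta_rot": [0,0,0],"fingers": 1},
    {"slide": [0.153,0.364,0.05],"delta_rot": [0,0,0],"fingers": 1},
    {"slide": [0,0,0.05],"delta_rot": [0,0,0],"fingers": 1},
    {"slide": [0,0,0],"delta_rot": [0,0,0],"fingers": 1}
  ]
}}

```text
time_s: 10.0
tcp_pos: [0.5527, -0.0242, 0.2212]
eef_rot: [180.0, 0.1, -10.3]
contact_force: [0.4, 0.5, 0.2]
gripper_width: 0.0878
gripper_force: 0.0
```

```bash
python3 go.py .5545 -.0242 .079 -10.2
```

```text
10.0 [ 0.5527 -0.0242  0.2212] [ 1.7997e+02  9.0000e-02 -1.0260e+01] F [0.4 0.5 0.2] w 0.0878 g 0.0 j [ 17.8   9.4 -15.2  -0.  -65.5  62. ]
slide total [ 0.012 -0.002  0.948]
rz total -0.01
```

Request:
{"method": "play_rows", "body": {
  "rows": [
    {"slide": [0.012,-0.002,0.3],"delta_rot": [0,0,0],"fingers": 1},
    {"slide": [0,0,0.3],"delta_rot": [0,0,0],"fingers": 1},
    {"slide": [0,0,0.2],"delta_rot": [0,0,0],"fingers": 1},
    {"slide": [0,0,0.15],"delta_rot": [0,0,0],"fingers": 1},
    {"slide": [0,0,0],"delta_rot": [0,0,0],"fingers": 1},
    {"slide": [0,0,0],"delta_rot": [0,0,0],"fingers": -1},
    {"slide": [0,0,0],"delta_rot": [0,0,0],"fingers": -1},
    {"slide": [0,0,0],"delta_rot": [0,0,0],"fingers": -1}
  ],
  "squeeze": 30
}}

```text
time_s: 11.0
tcp_pos: [0.5556, -0.0235, 0.0805]
eef_rot: [-180.0, -0.1, -10.2]
contact_force: [-0.1, -1.2, 0.7]
gripper_width: 0.0634
gripper_force: 0.4
```

Request:
{"method": "play_rows", "body": {
  "rows": [
    {"slide": [0,0,0],"delta_rot": [0,0,0],"fingers": -1},
    {"slide": [0,0,0],"delta_rot": [0,0,0],"fingers": -1},
    {"slide": [0,0,0],"delta_rot": [0,0,0],"fingers": -1}
  ]
}}

```text
time_s: 11.38
tcp_pos: [0.5555, -0.0241, 0.0805]
eef_rot: [180.0, -0.1, -10.2]
contact_force: [-1.0, -2.3, 7.3]
gripper_width: 0.0453
gripper_force: 30.0
```

```bash
python3 go.py .5545 -.0242 .079 -10.2
```

```text
11.375 [ 0.5555 -0.0241  0.0805] [ 1.7998e+02 -6.0000e-02 -1.0170e+01] F [-1.  -2.3  7.3] w 0.0453 g 30.0 j [ 17.7  17.5 -25.2   0.1 -47.3  62.1]
slide total [-0.007  0.002  0.01 ]
rz total 0.01
```

Request:
{"method": "play_rows", "body": {
  "rows": [
    {"slide": [0,0,-0.05],"delta_rot": [0,0,0],"fingers": -1},
    {"slide": [0,0,-0.05],"delta_rot": [0,0,0],"fingers": -1},
    {"slide": [0,0,0],"delta_rot": [0,0,0],"fingers": -1}
  ]
}}

```text
time_s: 11.75
tcp_pos: [0.5554, -0.0235, 0.0951]
eef_rot: [-180.0, -0.0, -10.2]
contact_force: [0.1, -0.2, -4.0]
gripper_width: 0.0453
gripper_force: 30.0
```

```bash
python3 go.py; python3 - <<'E'
from plant import r
import cv2
c=r.capture('side')
cv2.imwrite('pics/s3.png',cv2.resize(c['image'][130:270,220:350],None,fx=4.2,fy=4.2,interpolation=2))
E
```

```text
11.75 [ 0.5554 -0.0235  0.0951] [-1.7997e+02 -5.0000e-02 -1.0180e+01] F [ 0.1 -0.2 -4. ] w 0.0453 g 30.0 j [ 17.8  16.4 -24.3  -0.  -49.2  62.1]
```

View pics/s3.png

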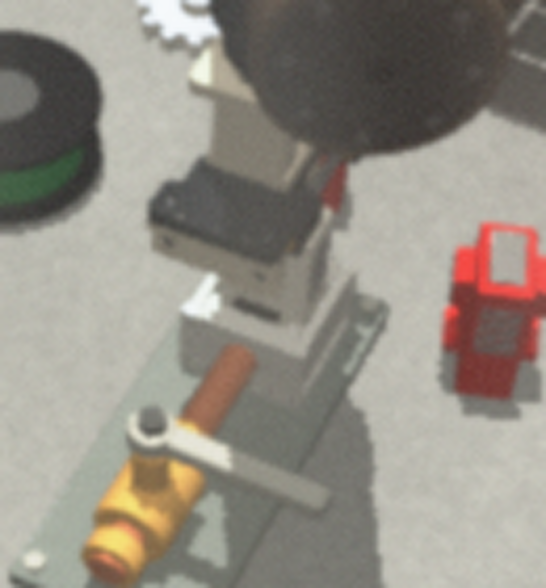

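The view shows the cartridge under the fingers and the valve still shut. A 4 N load on the wrist matches the cartridge hanging free, so I keep lifting.

Request:
{"method": "play_rows", "body": {
  "rows": [
    {"slide": [0,0,-0.15],"delta_rot": [0,0,0],"fingers": -1},
    {"slide": [0,0,-0.15],"delta_rot": [0,0,0],"fingers": -1},
    {"slide": [0,0,-0.15],"delta_rot": [0,0,0],"fingers": -1},
    {"slide": [0,0,-0.2],"delta_rot": [0,0,0],"fingers": -1},
    {"slide": [0,0,-0.2],"delta_rot": [0,0,0],"fingers": -1},
    {"slide": [0,0,-0.1],"delta_rot": [0,0,0],"fingers": -1},
    {"slide": [0,0,0],"delta_rot": [0,0,0],"fingers": -1}
  ]
}}

```text
time_s: 12.68
tcp_pos: [0.5554, -0.0235, 0.2374]
eef_rot: [-180.0, -0.1, -10.2]
contact_force: [0.3, -0.1, -3.4]
gripper_width: 0.0453
gripper_force: 30.0
```

```bash
python3 go.py .451 .345 .09 -7; python3 - <<'E'
from plant import r
import cv2
c=r.capture('side')
cv2.imwrite('pics/s4.png',cv2.resize(c['image'][100:270,200:350],None,fx=3.5,fy=3.5,interpolation=2))
E
```

```text
12.675 [ 0.5554 -0.0235  0.2374] [-1.7995e+02 -6.0000e-02 -1.0180e+01] F [ 0.3 -0.1 -3.4] w 0.0453 g 30.0 j [ 17.8   8.9 -13.6  -0.  -67.4  62.1]
slide total [-1.119 -2.295  0.983]
rz total -0.69
```

View pics/s4.png

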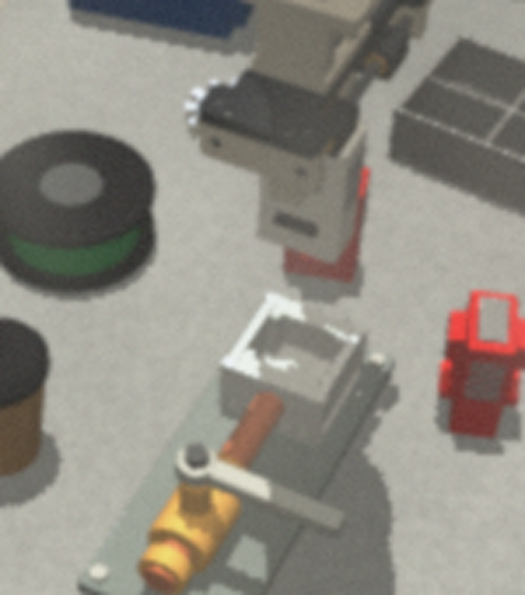

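The dock is empty and the cartridge hangs from the fingers at about (310,210). The wrist carries 3.4 N and the lever is still across. Moving to above the tray.

Request:
{"method": "play_rows", "body": {
  "rows": [
    {"slide": [-0.1,-0.2,0],"delta_rot": [0,0,0],"fingers": -1},
    {"slide": [-0.15,-0.31,0],"delta_rot": [0,0,0],"fingers": -1},
    {"slide": [-0.15,-0.31,0],"delta_rot": [0,0,0],"fingers": -1},
    {"slide": [-0.15,-0.31,0],"delta_rot": [0,0,0],"fingers": -1},
    {"slide": [-0.15,-0.31,0],"delta_rot": [0,0,0],"fingers": -1},
    {"slide": [-0.15,-0.31,0],"delta_rot": [0,0,0],"fingers": -1},
    {"slide": [-0.15,-0.31,0],"delta_rot": [0,0,0],"fingers": -1},
    {"slide": [-0.12,-0.23,0],"delta_rot": [0,0,0],"fingers": -1}
  ]
}}

```text
time_s: 13.72
tcp_pos: [0.4491, 0.3456, 0.2351]
eef_rot: [179.9, 0.1, -10.1]
contact_force: [0.4, -0.2, -3.3]
gripper_width: 0.0454
gripper_force: 30.0
```

Request:
{"method": "play_rows", "body": {
  "rows": [
    {"slide": [0,0,0],"delta_rot": [0,0,-0.7],"fingers": -1},
    {"slide": [0,0,0],"delta_rot": [0,0,0],"fingers": -1}
  ]
}}

```text
time_s: 13.98
tcp_pos: [0.4496, 0.344, 0.2351]
eef_rot: [179.8, 0.1, -6.9]
contact_force: [-0.6, -0.3, -4.0]
gripper_width: 0.0457
gripper_force: 30.0
```

```bash
python3 go.py .451 .345 .075 -7; python3 - <<'E'
from plant import r
from h import *
c=r.capture('side');p=r.get_state()["tcp_pos"]
print(proj(c,p),proj(c,p-[0,0,.06]))
cv2.imwrite('pics/s5.png',cv2.resize(c['image'][180:384,180:420],None,fx=2.9,fy=2.9,interpolation=2))
E
```

```text
13.975 [0.4496 0.344  0.2351] [ 1.7985e+02  1.0000e-01 -6.9400e+00] F [-0.6 -0.3 -4. ] w 0.0457 g 30.0 j [ 57.2  10.1 -12.4  -0.  -67.6  25.9]
slide total [ 0.008 -0.008  1.067]
rz total 0.01
[294.87697444 293.60888375] [292.18678907 310.05251596]
```

View pics/s5.png

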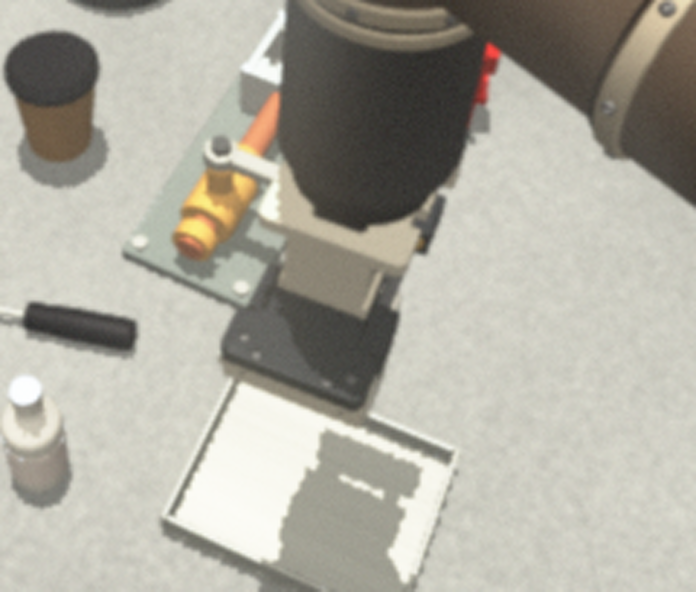

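The arm is over the tray (gripper plate at crop (310,350)), with the cartridge hidden beneath it and its shadow in the tray. Lowering.

Request:
{"method": "play_rows", "body": {
  "rows": [
    {"slide": [0.008,-0.008,0.2],"delta_rot": [0,0,0],"fingers": -1},
    {"slide": [0,0,0.25],"delta_rot": [0,0,0],"fingers": -1},
    {"slide": [0,0,0.25],"delta_rot": [0,0,0],"fingers": -1},
    {"slide": [0,0,0.2],"delta_rot": [0,0,0],"fingers": -1},
    {"slide": [0,0,0.1],"delta_rot": [0,0,0],"fingers": -1},
    {"slide": [0,0,0.03],"delta_rot": [0,0,0],"fingers": -1},
    {"slide": [0,0,0],"delta_rot": [0,0,0],"fingers": -1},
    {"slide": [0,0,0],"delta_rot": [0,0,0],"fingers": -1}
  ]
}}

```text
time_s: 15.02
tcp_pos: [0.4523, 0.3458, 0.0837]
eef_rot: [-179.9, -0.1, -7.0]
contact_force: [0.5, -0.1, -4.2]
gripper_width: 0.0459
gripper_force: 30.0
```

Request:
{"method": "play_rows", "body": {
  "rows": [
    {"slide": [0,0,0.015],"delta_rot": [0,0,0],"fingers": -1},
    {"slide": [0,0,0.015],"delta_rot": [0,0,0],"fingers": -1},
    {"slide": [0,0,0],"delta_rot": [0,0,0],"fingers": -1}
  ]
}}

```text
time_s: 15.4
tcp_pos: [0.4517, 0.3451, 0.078]
eef_rot: [180.0, 0.0, -7.0]
contact_force: [0.4, -0.6, -3.6]
gripper_width: 0.0453
gripper_force: 30.0
```

Request:
{"method": "play_rows", "body": {
  "rows": [
    {"slide": [0,0,0.02],"delta_rot": [0,0,0],"fingers": -1},
    {"slide": [0,0,0.02],"delta_rot": [0,0,0],"fingers": -1},
    {"slide": [0,0,0.02],"delta_rot": [0,0,0],"fingers": -1},
    {"slide": [0,0,0.007],"delta_rot": [0,0,0],"fingers": -1},
    {"slide": [0,0,0],"delta_rot": [0,0,0],"fingers": -1}
  ]
}}

```text
time_s: 16.02
tcp_pos: [0.4518, 0.3451, 0.0679]
eef_rot: [180.0, 0.0, -7.0]
contact_force: [-0.1, 0.2, -3.4]
gripper_width: 0.0452
gripper_force: 30.0
```

Request:
{"method": "play_rows", "body": {
  "rows": [
    {"slide": [0,0,0.007],"delta_rot": [0,0,0],"fingers": -1},
    {"slide": [0,0,0],"delta_rot": [0,0,0],"fingers": -1}
  ]
}}

```text
time_s: 16.27
tcp_pos: [0.4518, 0.3452, 0.067]
eef_rot: [180.0, -0.0, -7.0]
contact_force: [0.2, 0.1, -3.6]
gripper_width: 0.0456
gripper_force: 30.0
```

Request:
{"method": "play_rows", "body": {
  "rows": [
    {"slide": [0,0,0.007],"delta_rot": [0,0,0],"fingers": -1},
    {"slide": [0,0,0],"delta_rot": [0,0,0],"fingers": -1}
  ]
}}

```text
time_s: 16.52
tcp_pos: [0.4518, 0.3451, 0.0658]
eef_rot: [180.0, 0.0, -7.0]
contact_force: [-0.1, -0.4, -3.5]
gripper_width: 0.0455
gripper_force: 30.0
```

Request:
{"method": "play_rows", "body": {
  "rows": [
    {"slide": [0,0,0.007],"delta_rot": [0,0,0],"fingers": -1},
    {"slide": [0,0,0],"delta_rot": [0,0,0],"fingers": -1}
  ]
}}

```text
time_s: 16.77
tcp_pos: [0.4518, 0.3451, 0.0648]
eef_rot: [180.0, 0.0, -7.0]
contact_force: [-0.1, -0.2, -3.5]
gripper_width: 0.045
gripper_force: 30.0
```

Request:
{"method": "play_rows", "body": {
  "rows": [
    {"slide": [0,0,0.007],"delta_rot": [0,0,0],"fingers": -1},
    {"slide": [0,0,0],"delta_rot": [0,0,0],"fingers": -1}
  ]
}}

```text
time_s: 17.02
tcp_pos: [0.4519, 0.3452, 0.0645]
eef_rot: [-180.0, -0.0, -7.0]
contact_force: [-2.0, -2.0, 5.1]
gripper_width: 0.0454
gripper_force: 30.0
```

The cartridge is on the floor: the vertical force swung from -3.5 to +5 N at the expected height. Letting go and rising straight up.

Request:
{"method": "play_rows", "body": {
  "rows": [
    {"slide": [0,0,0],"delta_rot": [0,0,0],"fingers": 1},
    {"slide": [0,0,0],"delta_rot": [0,0,0],"fingers": 1},
    {"slide": [0,0,0],"delta_rot": [0,0,0],"fingers": 1},
    {"slide": [0,0,0],"delta_rot": [0,0,0],"fingers": 1},
    {"slide": [0,0,0],"delta_rot": [0,0,0],"fingers": 1},
    {"slide": [0,0,-0.1],"delta_rot": [0,0,0],"fingers": 1},
    {"slide": [0,0,-0.3],"delta_rot": [0,0,0],"fingers": 1},
    {"slide": [0,0,-0.4],"delta_rot": [0,0,0],"fingers": 1}
  ]
}}

```text
time_s: 18.02
tcp_pos: [0.4513, 0.3445, 0.185]
eef_rot: [179.9, 0.1, -7.0]
contact_force: [1.3, 1.2, 0.4]
gripper_width: 0.0878
gripper_force: 0.0
```

Request:
{"method": "play_rows", "body": {
  "rows": [
    {"slide": [0,0,-0.4],"delta_rot": [0,0,0],"fingers": 1},
    {"slide": [0,0.4,0],"delta_rot": [0,0,0],"fingers": 1},
    {"slide": [0,0.4,0],"delta_rot": [0,0,0],"fingers": 1},
    {"slide": [0,0.4,0],"delta_rot": [0,0,0],"fingers": 1},
    {"slide": [0,0.4,0],"delta_rot": [0,0,0],"fingers": 1},
    {"slide": [0,0.4,0],"delta_rot": [0,0,0],"fingers": 1},
    {"slide": [0,0.4,0],"delta_rot": [0,0,0],"fingers": 1},
    {"slide": [0,0,0],"delta_rot": [0,0,0],"fingers": 1}
  ]
}}

```text
time_s: 19.02
tcp_pos: [0.4071, -0.0154, 0.2451]
eef_rot: [-180.0, -0.1, -7.3]
contact_force: [0.3, 0.7, 0.5]
gripper_width: 0.0876
gripper_force: 0.0
```

```bash
python3 go.py; python3 - <<'E'
from plant import r
import cv2
c=r.capture('side');t=r.capture('top')
cv2.imwrite('pics/s6.png',cv2.resize(cv2.hconcat([c['image'][180:384,180:350],t['image'][130:334,110:310]]),None,fx=2.1,fy=2.1,interpolation=2))
E
```

```text
19.025 [ 0.4071 -0.0154  0.2451] [-1.7996e+02 -9.0000e-02 -7.2500e+00] F [0.3 0.7 0.5] w 0.0876 g 0.0 j [ 25.9  -6.8 -28.7   0.  -68.   56.8]
```

View pics/s6.png

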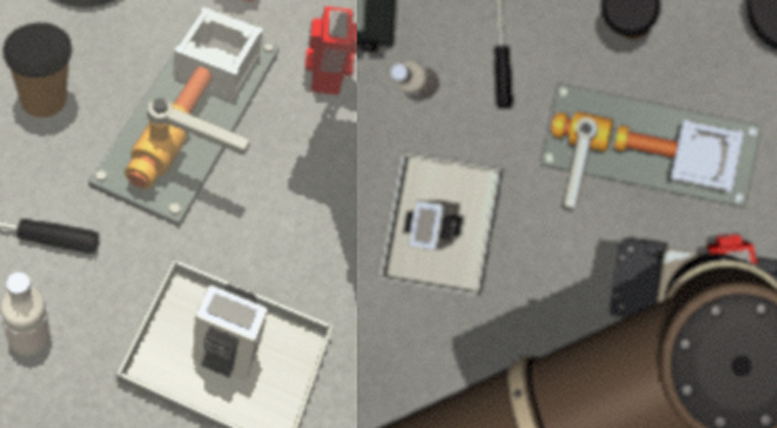

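The cartridge stands upright near the tray's centre with its buttons out. The lever is across the pipe, and the arm is clear.

```bash
python3 -c "
from plant import r
print(r.close_job())"
```

```text
the job is handed in; nothing more can be done
None
```

The job is handed in, with no verdict returned: the valve is shut, the cartridge stands upright and released in the tray, and the arm is clear of everything.

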